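# Close up the heating-stage carrier and lift it level

## Task

Get the heating-stage carrier ready to go onto the microscope: while it sits in its black cradle, slide the loose silver connector module along its rails until it is flush against the steel chamber with no gap, then take the carrier by its upright blue grip and lift it straight up, keeping it level, until its underside is about 10 cm above the cradle's top. Hold it there still and level for two seconds with the module still flush, and finish while still holding it in the air. Do not tip the carrier or disturb the other things on the bench.

Things in the scene. Friction and masses are not known exactly. Their poses are not given: they have to be found in the camera images.
- cradle: fixed low stand, 250 mm (its x) x 130 mm (its y), with a black top plate whose upper face is 28 mm above the table; origin at the centre of its underside, on the table; z up. Small steel stops 6 mm high round the seat leave the seated carrier 2 mm of play each way; nothing holds it down.
- carrier: loose carrier, 0.55 kg, seated in the cradle, in line with it. Dark plate 210 (x) x 90 (y) x 8 mm; origin at the centre of its underside, z up. Fixed steel chamber with round window at x -105 to -5 mm, 84 mm wide, top 44 mm (ring 47 mm) above the origin. Rails along the +x half, 5 mm high, 4 mm thick, at y = +-31.5 mm, guide the module. With the module home it balances near the blue grip.
- grip (a point): point to hold on the carrier's upright blue grip, a flat slab 18 mm thick (carrier x), 60 mm wide (carrier y), rising from the chamber's top to 110 mm above the carrier's origin; this point is on its mid-plane at x = -15, y = 0, z = 92 mm of the carrier, 18 mm below the grip's top. Axes as the carrier's.
- dock_face (a point): centre of the flat +x end face of the steel chamber, at x = -5, y = 0, z = 26 mm of the carrier, against which the module must butt; axes as the carrier's.
- module: loose silver connector module with white top panel, box 70 (x) x 56 (y) x 36 mm, 0.15 to 0.29 kg, lying on the carrier plate between the rails with 1.5 mm play each side, 12 to 28 mm away from the chamber at the start; origin at the centre of its underside, axes as the carrier's. Held by friction only; a push on its outer (+x) face slides it home.
- module_face (a point): centre of the module's -x end face (35 mm from its centre, 18 mm above its underside), which must meet dock_face; axes as the module's.
- module_back (a point): centre of the module's outer +x end face (35 mm from its centre, 18 mm above its underside, 26 mm above the carrier's origin), where to push towards carrier -x; axes as the module's.
- objective_green: loose steel microscope objective with a green band, 28 mm across, 52 mm tall; bystander, origin at the centre of its underside
- objective_yellow: loose steel microscope objective with a yellow band, 28 mm across, 52 mm tall; bystander, origin at the centre of its underside
- tape: loose grey roll of tape lying flat, 90 mm across, 20 mm high; bystander, origin at the centre of its underside
- jar: loose amber jar with white cap, 56 mm across, 70 mm tall; bystander, origin at the centre of its underside
There are look-alikes about, which are no part of the job. There is more than one size of the module; the job needs the largest.

How it is judged:
By the outcome, as a careful person would: the job done as asked, in the order asked, and still so for the second after the job is handed in, while the arm keeps its last pose, push and grip.
It also fails if it takes over 48 s, if anything falls off the work surface, if the arm or the gripper's body presses on something with over 40 N, if the wrist force passes 120 N, or if a joint passes its speed limit or range.

## Robot

A 6-joint arm with a two-finger parallel gripper is mounted at the origin on the work surface. World frame = base frame: x ahead of the robot, y to its left, z up, the work surface at z = 0. Lengths are in m, angles in degrees, forces in N, time in s.
With the tool pointing down it reaches from about 0.3 to 0.75 m from the base axis. Payload 8.5 kg.
Tool frame: the origin (TCP) lies midway between the tips of the shut fingers; the grasp point (between the pads) lies 19 mm behind it (env.grip_depth is the distance from the TCP to the grasp point, in m); x points along the fingers, y is the direction in which the jaws open and shut, and the axes are right-handed (so a half turn about x gives the same grasp; the last joint's range is limited). The gripper opens to 85 mm and grips with 20 to 120 N. Pads are 22 mm wide; open, the fingers measure 114 mm over their backs; the gripper's body (76 mm by 85 mm) begins 54 mm behind the grasp point. The pads swing forward as they close: fully open they stand 13 mm farther back than shut.
Start: joints at [51.148, 21.807, 74.336, -0, 83.858, -12.336], TCP at [0.246, 0.492, 0.231] pointing down, gripper open.
Joint ranges: [-178.18, 178.18], [-50.72, 133.34], [12.68, 142.11], [-81.47, 261.47], [9.98, 163.14], [-165.26, 165.26]. Speed limits (degrees/s): [136.94, 136.94, 180, 180, 180, 180].

## Interface

Orientations are given as a 3x3 rotation matrix whose columns are the frame's x, y, z axes.
In Python, from rig import env gives the robot as it stands.
- The arm moves only by the tool play_rows, never from a script. Its arguments are lists of equal length, an entry for each row: "travel": the shift along the world's x, y, z in cm, a list of three; "rotation": the turn, a rotation vector about the world's x, y, z in rad, a list of three; "claw": the finger opening in cm, from 0 to 8.54. A call has 1 to 12 rows; each row shifts and turns the pose as measured when the row begins; what a row does not reach is not made up. A row lasts 1/12 s, in which the tool goes at most 41.7 mm and 7.16 degrees, less where a joint would pass 70% of its speed; a pose out of reach is approached as far as the arm can. A call is refused whole if a number of a shift passes 4.17 or a number of a turn 0.125, either way. A call with a gripper value outside its range is refused whole. The fingers move at their own pace and stop on an object; "squeeze" is the grip in N (left out, the last holds). Time passes only in rows, so rows that do not move let the fingers close. It gives the time, the measured TCP pose, the force and the opening at its end, in the units of the state.
- env.observe(): the state, without advancing time (a new reading comes with each control period).
- env.get_image(name): name is "side" or "top"; returns the picture (384x512x3 uint8, red, green, blue); there is no depth.
- env.camera_info(name): a dict with "vertical_fov" (degrees; the focal length in pixels is half the picture's height over the tangent of half this angle, whatever the lens; pixels are square), "cx", "cy" (the principal point, pixels), "eye" and "rotation" of the camera in the world. Camera axes: x right, y down, z forward; pixel columns grow to the right and rows downward; lengths in m; the calibration is good to about 2 mm. A picture is of the moment at which its call begins. camera_info takes no time and is no camera call.
- env.close_job(): hands the job in, once; it reports no verdict.
The state is a dict: "time_s": time; "q": joint angles; "qvel": joint speeds; "joint_efforts": joint torques, N m; "position": TCP position; "tool_rot": TCP orientation; "ft_force": force on the tool from outside, world axes, zero at the start; "wrist_torque": the same for the moment, N m; "grip_width": finger opening in m.
Only numpy, scipy, OpenCV 4.12 (cv2) and the standard library are available. Lean on these libraries where they do the work, as an engineer would, in place of code of your own. Each camera call takes 0.05 s, during which the arm holds its last target.

## Working session

There is one attempt and no reset: what is moved stays moved. The work goes in short steps, Python scripts to look and compute and a tool call to move; the robot and the scene stay as the last step left them, time stands still between calls to the robot, and variables do not carry over. Pictures are saved under pics/ and viewed, and the job is handed in when it is done.

Besides the shell and the picture viewer there is one more tool, called after "Request:" by a JSON object that holds its "method" and its "body", one argument or row to a line. play_rows: Moves the arm, as the interface text tells. Its arguments: {"type":"object","properties":{"travel":{"type":"array","items":{"type":"array","items":{"type":"number"}}},"rotation":{"type":"array","items":{"type":"array","items":{"type":"number"}}},"claw":{"type":"array","items":{"type":"number"}},"squeeze":{"type":"number"}},"required":["travel","rotation","claw"]}

```bash
mkdir -p pics; ls; python3 - <<'E'
from rig import env
import cv2
for n in("side","top"):
    im=env.get_image(n); cv2.imwrite(f"pics/{n}0.png",im[:,:,::-1]); print(n,env.camera_info(n))
s=env.observe(); print(s)
E
```

```text
pics
side {'vertical_fov': 49.47485849334424, 'cx': 257.6541510761636, 'cy': 187.2725957030961, 'eye': array([0.47862393, 1.04247754, 0.87672293]), 'rotation': array([[-0.99767312, -0.04367051,  0.05235672],
       [-0.0679573 ,  0.57512173, -0.81524033],
       [ 0.00549047, -0.81690139, -0.57675122]])}
top {'vertical_fov': 57.90211310194026, 'cx': 251.91136081057357, 'cy': 186.79778396426747, 'eye': array([ 0.52965203, -0.03381499,  0.95701054]), 'rotation': array([[-0.00197617, -0.9987614 ,  0.04971671],
       [-0.99958672,  0.00339874,  0.02854521],
       [-0.02867883, -0.04963975, -0.99835536]])}
{'time_s': 0.1, 'q': array([ 5.11472577e+01,  2.18378115e+01,  7.43780576e+01, -8.48903209e-04,
        8.38593526e+01, -1.23350138e+01]), 'qvel': array([-0.08691819, -0.09425729, -0.06021144, -0.04929087, -0.00086828,
       -0.0061233 ]), 'joint_efforts': array([ 4.75779481e-03, -4.49216759e+01, -2.31655294e+01, -1.42994722e-04,
        3.64164487e-03, -1.96810504e-05]), 'position': array([0.24539375, 0.491932  , 0.23078099]), 'tool_rot': array([[-8.12116127e-04,  4.46472753e-01,  8.94796860e-01],
       [-1.03164955e-03,  8.94796305e-01, -4.46473413e-01],
       [-9.99999138e-01, -1.28570504e-03, -2.66075093e-04]]), 'ft_force': array([ 0.19695476,  0.31433566, -0.83291359]), 'wrist_torque': array([0.03349567, 0.01551547, 0.04614057]), 'grip_width': 0.08550988010731612}
```

View pics/side0.png

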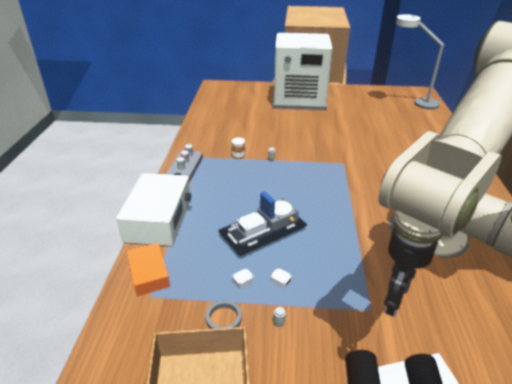

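View pics/top0.png

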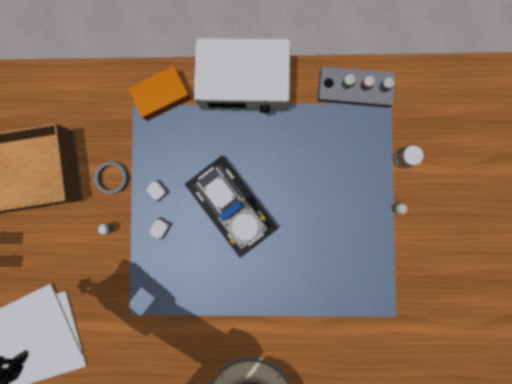

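The top view shows the cradle at about (231,206), with the module at (217,190), the blue grip at (231,210) and the chamber window at (245,225). Two small white boxes lie loose at (156,190) and (160,229). The largest module is the one on the carrier. I'll enlarge both views to confirm.

```bash
python3 - <<'E'
import cv2
t=cv2.imread("pics/top0.png")[150:262,140:290]; s=cv2.imread("pics/side0.png")[180:292,210:320]
cv2.imwrite("pics/ct.png",cv2.resize(t,None,fx=5.3,fy=5.3,interpolation=cv2.INTER_CUBIC))
cv2.imwrite("pics/cs.png",cv2.resize(s,None,fx=5.3,fy=5.3,interpolation=cv2.INTER_CUBIC))
E
```

```text
(no output)
```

View pics/ct.png

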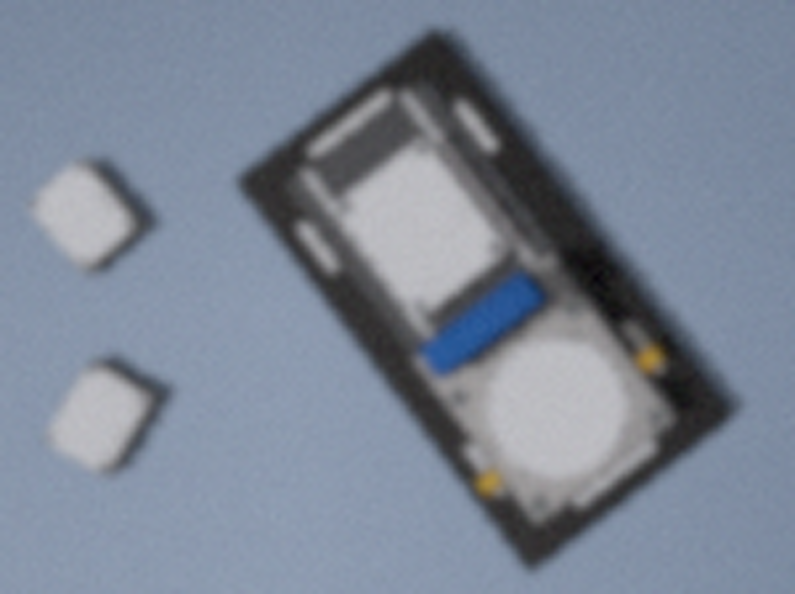

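View pics/cs.png

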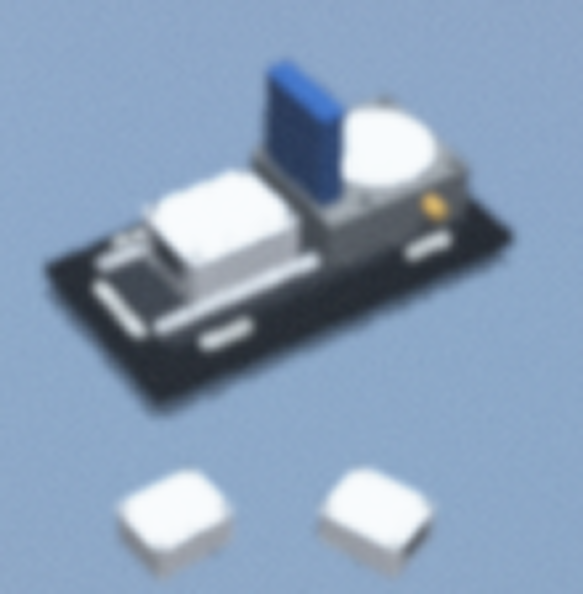

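The crops confirm it: the module (about 70 mm) sits between the rails with a gap to the chamber, and the two small boxes are look-alikes. Next I'll measure the poses.

```bash
cat > h.py <<'E'
import cv2,numpy as np
from rig import env
def K(n):
    c=env.camera_info(n);f=192/np.tan(np.radians(c["vertical_fov"]/2));return c,f
def ray(n,uv,z):
    c,f=K(n);uv=np.atleast_2d(uv).astype(float)
    d=np.c_[(uv[:,0]-c["cx"])/f,(uv[:,1]-c["cy"])/f,np.ones(len(uv))]@np.array(c["rotation"]).T
    e=np.array(c["eye"]);return e+d*((z-e[2])/d[:,2])[:,None]
def proj(n,P):
    c,f=K(n);p=(np.atleast_2d(P)-c["eye"])@np.array(c["rotation"]);return np.c_[c["cx"]+f*p[:,0]/p[:,2],c["cy"]+f*p[:,1]/p[:,2]]
def big(m):
    cs,_=cv2.findContours(m.astype(np.uint8),cv2.RETR_EXTERNAL,cv2.CHAIN_APPROX_NONE);return max(cs,key=cv2.contourArea)[:,0]
def rect(n,c,z):
    P=ray(n,c,z)[:,:2]; (cx,cy),(w,h),a=cv2.minAreaRect((P*1000).astype(np.float32))
    if w<h: w,h,a=h,w,a+90
    return np.array([cx,cy]),w,h,a
E
python3 - <<'E'
from h import *
im=cv2.imread("pics/top0.png").astype(int);hsv=cv2.cvtColor(im.astype(np.uint8),cv2.COLOR_BGR2HSV)
roi=np.zeros(im.shape[:2],bool);roi[150:262,180:285]=1
b=(hsv[...,1]>150)&(hsv[...,0]>100)&roi
r=rect("top",big(b),.138);print("blue",r)
d=((im.max(2)<85))&roi
d=cv2.morphologyEx(d.astype(np.uint8),cv2.MORPH_CLOSE,np.ones((3,3)))
print("cradle",rect("top",big(d),.028))
w=(im.min(2)>170)&roi
cs,_=cv2.findContours(w.astype(np.uint8),cv2.RETR_EXTERNAL,cv2.CHAIN_APPROX_NONE)
for c in cs:
    if len(c)>8: print("white",c[:,0].mean(0),cv2.contourArea(c),rect("top",c[:,0],.072))
# side
im=cv2.imread("pics/side0.png").astype(int);hsv=cv2.cvtColor(im.astype(np.uint8),cv2.COLOR_BGR2HSV)
roi=np.zeros(im.shape[:2],bool);roi[180:260,210:320]=1
d=((im.max(2)<85))&roi
d=cv2.morphologyEx(d.astype(np.uint8),cv2.MORPH_CLOSE,np.ones((3,3)))
c=big(d);print("cradle side",rect("side",c,.028))
E
```

```text
blue (array([514.8001709,  39.2186203]), 56.14590072631836, 15.584969520568848, 126.7236099243164)
cradle (array([527.01763916,  48.15285492]), 245.85470581054688, 129.3345489501953, 37.27086639404297)
white [244.54794521 226.42465753] 488.5 (array([472.83251953,  10.55209541]), 63.617958068847656, 63.2568244934082, 90.0502927005291)
white [218.2173913  192.88405797] 444.5 (array([558.68658447,  76.54464722]), 64.23045349121094, 52.62462615966797, 37.08442687988281)
cradle side (array([525.29699707,  60.11680603]), 247.7106475830078, 130.58436584472656, 37.29851531982422)
```

Request:
{"method": "play_rows", "body": {
  "travel": [
    [2.9, -2.85, 0],
    [2.9, -2.85, 0],
    [2.9, -2.85, 0],
    [2.9, -2.85, 0],
    [2.9, -2.85, 0],
    [2.9, -2.85, 0],
    [2.9, -2.85, 0],
    [2.9, -2.85, 0],
    [2.9, -2.85, 0],
    [2.9, -2.85, 0],
    [2.9, -2.85, 0],
    [2.9, -2.85, 0]
  ],
  "rotation": [
    [0, 0, 0.085],
    [0, 0, 0.085],
    [0, 0, 0.085],
    [0, 0, 0.085],
    [0, 0, 0.085],
    [0, 0, 0.085],
    [0, 0, 0.085],
    [0, 0, 0.085],
    [0, 0, 0.085],
    [0, 0, 0.085],
    [0, 0, 0.085],
    [0, 0, 0.085]
  ],
  "claw": [0, 0, 0, 0, 0, 0, 0, 0, 0, 0, 0, 0],
  "squeeze": 40
}}

```text
time_s: 1.1
position: [0.5937, 0.1407, 0.2272]
tool_rot: [[-0.006, -0.578, 0.816], [-0.006, 0.816, 0.578], [-1.0, -0.002, -0.009]]
ft_force: [0.4, -0.8, 0.3]
grip_width: -0.0
```

```bash
cat >> h.py <<'E'
C=np.array([.5269,.0482]);A=np.radians(37.1);U=np.array([np.cos(A),np.sin(A)]);V=np.array([-U[1],U[0]])
def st():
    s=env.observe();p=s["position"];R=s["tool_rot"]
    print("t",round(s["time_s"],2),"pos",(p*1000).round(1),"carrier xy",((p[:2]-C)@U*1000).round(1),((p[:2]-C)@V*1000).round(1),"jaw ang",np.degrees(np.arctan2(R[1,1],R[0,1])).round(2),"x axis",R[:,0].round(4),"F",s["ft_force"].round(2),"T",s["wrist_torque"].round(3),"w",round(s["grip_width"]*1000,1))
    return s
E
python3 -c "
from h import *
s=st();t=C+U*.120;print('to go cm',(t-s['position'][:2])*100)"
```

```text
t 1.1 pos [593.7 140.7 227.2] carrier xy 109.1 33.5 jaw ang 125.32 x axis [-0.0061 -0.0064 -1.    ] F [ 0.38 -0.79  0.26] T [ 0.025 -0.024  0.011] w -0.0
to go cm [ 2.88688188 -2.01166175]
```

Request:
{"method": "play_rows", "body": {
  "travel": [
    [1.6, -1.1, 0],
    [1.3, -0.9, 0],
    [0, 0, 0],
    [0, 0, -3],
    [0, 0, -3],
    [0, 0, -3],
    [0, 0, -3],
    [0, 0, -3],
    [0, 0, -1],
    [0, 0, 0]
  ],
  "rotation": [
    [0, 0, 0.016],
    [0, 0, 0.016],
    [0, 0, 0],
    [0, 0, 0],
    [0, 0, 0],
    [0, 0, 0],
    [0, 0, 0],
    [0, 0, 0],
    [0, 0, 0],
    [0, 0, 0]
  ],
  "claw": [0, 0, 0, 0, 0, 0, 0, 0, 0, 0]
}}

```text
time_s: 1.93
position: [0.6244, 0.1139, 0.0573]
tool_rot: [[-0.009, -0.601, 0.8], [-0.007, 0.8, 0.6], [-1.0, -0.0, -0.011]]
ft_force: [0.2, -0.8, -0.8]
grip_width: -0.0
```

```bash
python3 -c "
from h import *
s=st();t=C+U*.120;print('to go cm',(t-s['position'][:2])*100)
im=env.get_image('side')[150:290,190:340];cv2.imwrite('pics/s1.png',cv2.resize(im,None,fx=4,fy=4,interpolation=2)[:,:,::-1])"
```

```text
t 1.93 pos [624.4 113.9  57.3] carrier xy 117.4 -6.4 jaw ang 126.91 x axis [-0.0089 -0.0071 -0.9999] F [ 0.24 -0.76 -0.78] T [ 0.002 -0.003 -0.049] w -0.0
to go cm [-0.17826519  0.66513428]
```

View pics/s1.png

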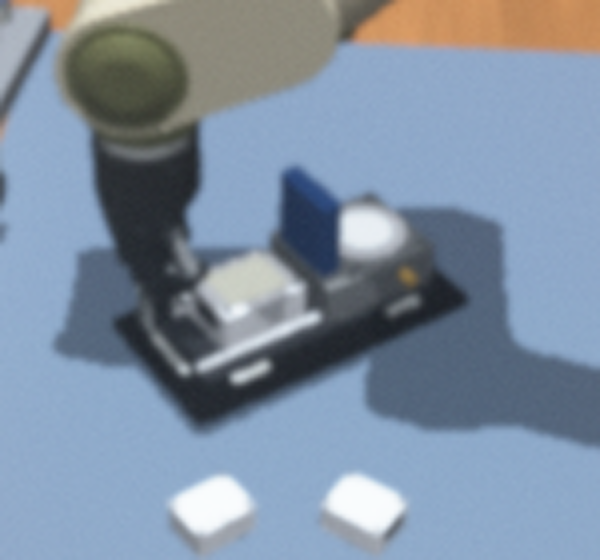

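The gripper is behind the module's outer face, near (145,310) in the crop, and clear of the stop. I'll centre and lower it, then push.

Request:
{"method": "play_rows", "body": {
  "travel": [
    [-0.2, 0.65, 0],
    [0, 0, 0],
    [0, 0, -1.1],
    [0, 0, 0],
    [-1.2, -0.9, 0],
    [-0.4, -0.3, 0],
    [0, 0, 0]
  ],
  "rotation": [
    [0.007, -0.009, 0.003],
    [0, 0, 0],
    [0, 0, 0],
    [0, 0, 0],
    [0, 0, 0],
    [0, 0, 0],
    [0, 0, 0]
  ],
  "claw": [0, 0, 0, 0, 0, 0, 0]
}}

```text
time_s: 2.57
position: [0.6078, 0.1105, 0.0516]
tool_rot: [[0.011, -0.604, 0.797], [0.001, 0.797, 0.604], [-1.0, -0.006, 0.009]]
ft_force: [0.7, 0.5, 0.3]
grip_width: -0.0002
```

```bash
python3 -c "
from h import *
s=st();t=C+U*.076;print('to go cm',(t-s['position'][:2])*100)"
```

```text
t 2.57 pos [607.8 110.5  51.6] carrier xy 102.1 0.9 jaw ang 127.18 x axis [ 0.0109  0.001  -0.9999] F [0.7  0.49 0.34] T [ 0.042  0.022 -0.028] w -0.2
to go cm [-2.02344942 -1.64575503]
```

Request:
{"method": "play_rows", "body": {
  "travel": [
    [-0.5, -0.38, -0.2],
    [-0.5, -0.38, -0.2],
    [-0.4, -0.3, 0],
    [-0.3, -0.23, 0],
    [0, 0, 0]
  ],
  "rotation": [
    [0, 0.01, 0],
    [0, 0, 0],
    [0, 0, 0],
    [0, 0, 0],
    [0, 0, 0]
  ],
  "claw": [0, 0, 0, 0, 0]
}}

```text
time_s: 2.98
position: [0.5909, 0.0967, 0.0483]
tool_rot: [[0.004, -0.604, 0.797], [0.001, 0.797, 0.604], [-1.0, -0.001, 0.004]]
ft_force: [-0.4, 0.8, 0.3]
grip_width: -0.0003
```

```bash
python3 -c "
from h import *
s=st();t=C+U*.076;print('to go cm',(t-s['position'][:2])*100)"
```

```text
t 2.98 pos [590.9  96.7  48.3] carrier xy 80.3 0.1 jaw ang 127.16 x axis [ 0.0037  0.0015 -1.    ] F [-0.41  0.84  0.3 ] T [-0.028  0.003  0.013] w -0.3
to go cm [-0.34124319 -0.269348  ]
```

Request:
{"method": "play_rows", "body": {
  "travel": [
    [-0.2, -0.15, 0],
    [-0.16, -0.12, 0],
    [0, 0, 0]
  ],
  "rotation": [
    [0, 0, 0],
    [0, 0, 0],
    [0, 0, 0]
  ],
  "claw": [0, 0, 0]
}}

```text
time_s: 3.23
position: [0.5875, 0.094, 0.0484]
tool_rot: [[0.005, -0.604, 0.797], [0.002, 0.797, 0.604], [-1.0, -0.001, 0.005]]
ft_force: [1.0, -0.1, -0.4]
grip_width: 0.0
```

```bash
python3 -c "
from h import *
s=st()
im=env.get_image('side')[150:290,190:340];cv2.imwrite('pics/s2.png',cv2.resize(im,None,fx=4,fy=4,interpolation=2)[:,:,::-1])"
```

```text
t 3.23 pos [587.5  94.   48.4] carrier xy 76.0 -0.1 jaw ang 127.14 x axis [ 0.0051  0.002  -1.    ] F [ 0.98 -0.07 -0.36] T [-0.009  0.001  0.006] w 0.0
```

View pics/s2.png

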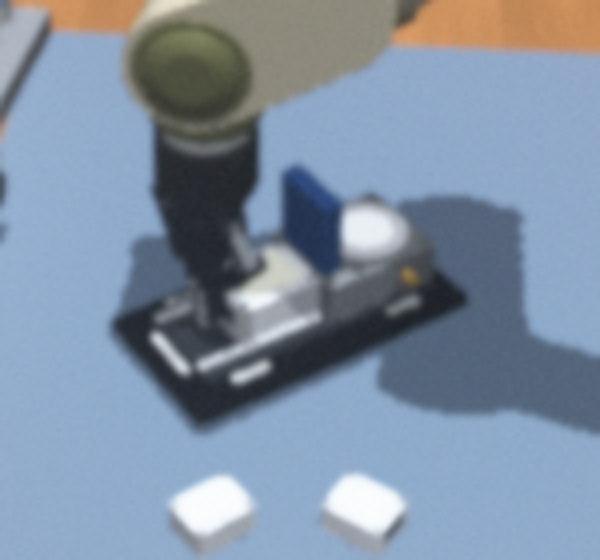

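The module (about (280,290) in the crop) has moved close to the chamber, and a thin gap remains near (325,300). I'll keep pushing in small steps until the force rises.

Request:
{"method": "play_rows", "body": {
  "travel": [
    [-0.1, -0.075, 0],
    [-0.1, -0.075, 0],
    [0, 0, 0]
  ],
  "rotation": [
    [0, 0, 0],
    [0, 0, 0],
    [0, 0, 0]
  ],
  "claw": [0, 0, 0]
}}

```text
time_s: 3.53
position: [0.5875, 0.0938, 0.0489]
tool_rot: [[0.01, -0.604, 0.797], [0.004, 0.797, 0.604], [-1.0, -0.003, 0.011]]
ft_force: [-0.2, -0.6, -0.2]
grip_width: -0.0
```

```bash
python3 -c "
from h import *
s=st()"
```

```text
t 3.53 pos [587.5  93.8  48.9] carrier xy 75.8 -0.2 jaw ang 127.14 x axis [ 0.0103  0.0043 -0.9999] F [-0.18 -0.58 -0.24] T [ 0.009 -0.048 -0.003] w -0.0
```

Request:
{"method": "play_rows", "body": {
  "travel": [
    [-0.2, -0.15, 0]
  ],
  "rotation": [
    [0, 0.006, 0]
  ],
  "claw": [0]
}}

```text
time_s: 3.62
position: [0.5872, 0.0933, 0.0494]
tool_rot: [[0.009, -0.604, 0.797], [0.006, 0.797, 0.604], [-1.0, -0.0, 0.011]]
ft_force: [12.2, 11.4, -1.0]
grip_width: -0.0
```

```bash
python3 -c "
from h import *
s=st()"
```

```text
t 3.62 pos [587.2  93.3  49.4] carrier xy 75.3 -0.4 jaw ang 127.13 x axis [ 0.0091  0.0063 -0.9999] F [12.21 11.4  -0.99] T [ 1.897 -1.988 -0.007] w -0.0
```

The force rose to about 17 N, which is a hard stop. I'll back off, rise, and check that the module is flush.

Request:
{"method": "play_rows", "body": {
  "travel": [
    [0.8, 0.6, 0],
    [1.6, 1.2, 0],
    [0.8, 0.6, 0],
    [0, 0, 3],
    [0, 0, 4],
    [0, 0, 4],
    [0, 0, 4],
    [0, 0, 2],
    [2, 2.5, 0],
    [2, 2.5, 0],
    [2, 2.5, 0],
    [0, 0, 0]
  ],
  "rotation": [
    [0, 0.008, 0],
    [0, 0, 0],
    [0, 0, 0],
    [0, 0, 0],
    [0, 0, 0],
    [0, 0, 0],
    [0, 0, 0],
    [0, 0, -0.1],
    [0, 0, -0.12],
    [0, 0, -0.12],
    [0, 0, -0.12],
    [0, 0, 0]
  ],
  "claw": [0, 0, 0, 0, 0, 0, 0, 0, 0, 0, 0, 0]
}}

```text
time_s: 4.62
position: [0.6761, 0.1929, 0.2279]
tool_rot: [[-0.008, -0.166, 0.986], [0.01, 0.986, 0.166], [-1.0, 0.011, -0.007]]
ft_force: [1.4, 0.4, -0.7]
grip_width: -0.0002
```

```bash
python3 -c "
from h import *
s=st()
a=env.get_image('side');b=env.get_image('top');cv2.imwrite('pics/side3.png',a[:,:,::-1]);cv2.imwrite('pics/top3.png',b[:,:,::-1])
R=lambda i:cv2.resize(i,None,fx=4,fy=4,interpolation=2)[:,:,::-1]
cv2.imwrite('pics/s3.png',R(a[170:270,210:310]));cv2.imwrite('pics/t3.png',R(b[150:262,170:290]))"
```

```text
t 4.62 pos [676.1 192.9 227.9] carrier xy 206.3 25.4 jaw ang 99.57 x axis [-0.0083  0.0095 -0.9999] F [ 1.42  0.43 -0.75] T [0.029 0.008 0.006] w -0.2
```

View pics/s3.png

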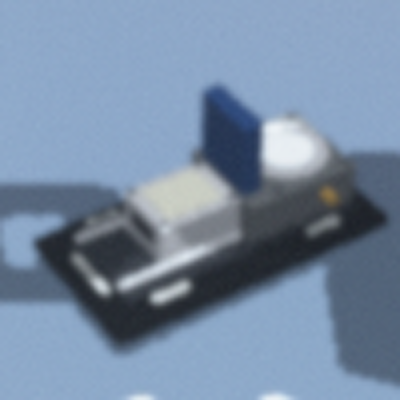

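View pics/t3.png

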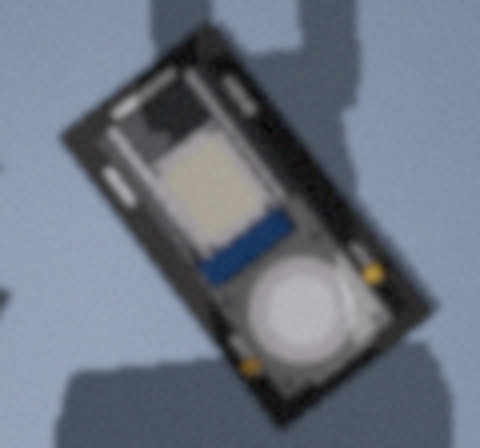

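The module now butts against the chamber. No dark strip shows at (240,215) in the side crop or beside the grip at (245,240) in the top crop. I'll measure the positions again.

```bash
python3 - <<'E'
from h import *
im=cv2.imread("pics/top3.png");hsv=cv2.cvtColor(im,cv2.COLOR_BGR2HSV)
roi=np.zeros(im.shape[:2],bool);roi[150:262,180:285]=1
def loc(p): q=p/1000-C; return (np.array([q@U,q@V])*1000).round(1)
r=rect("top",big((hsv[...,1]>140)&(hsv[...,0]>100)&(im[...,0]>90)&roi),.138);print("blue",r,loc(r[0]))
for n in ("top0","top3"):
    g=cv2.imread(f"pics/{n}.png")
    for th in (125,135,145):
        w=(g.min(2)>th)&roi
        cs,_=cv2.findContours(w.astype(np.uint8),cv2.RETR_EXTERNAL,cv2.CHAIN_APPROX_NONE)
        for c in cs:
            if cv2.contourArea(c)>150: r=rect("top",c[:,0],.072); print(n,th,r,loc(r[0]))
# side: blue and module top
g=cv2.imread("pics/side3.png");hsv=cv2.cvtColor(g,cv2.COLOR_BGR2HSV)
for nm,P in (("grip top corners",[(-6,30),(-24,30),(-6,-30),(-24,-30)]),):
    print(nm,proj("side",[np.r_[C+U*x/1000+V*y/1000,.138] for x,y in P]).round(1))
m=(hsv[...,1]>140)&(hsv[...,0]>100);m[:185]=0;m[235:]=0;m[:,:250]=0;m[:,285:]=0
c=big(m);print("side blue hull",cv2.boundingRect(c),cv2.approxPolyDP(c,2,True)[:,0].tolist())
E
```

```text
blue (array([511.74795532,  40.415802  ]), 52.35032653808594, 11.040372848510742, 126.10474395751953) [-16.8   2.9]
top0 125 (array([468.9151001 ,  10.96635437]), 89.55027770996094, 84.01051330566406, 120.42461967468262) [-68.7   5.3]
top0 125 (array([563.88061523,  78.20455933]), 93.56179809570312, 65.65188598632812, 36.277793884277344) [47.6  1.6]
top0 125 (array([527.73779297,  43.27719879]), 283.8175964355469, 266.88720703125, 0.15348872542381287) [-2.3 -4.4]
top0 135 (array([468.14694214,  11.29934311]), 86.31633758544922, 82.92250061035156, 120.80878448486328) [-69.1   6. ]
top0 135 (array([475.92108154, 101.66801453]), 181.34173583984375, 147.67640686035156, 0.4799906313419342) [-8.4 73.4]
top0 135 (array([564.5826416 ,  80.92750549]), 89.99678802490234, 57.857444763183594, 37.093814849853516) [49.8  3.4]
top0 145 (array([467.07351685,  12.57331467]), 82.77782440185547, 78.95117950439453, 122.57870101928711) [-69.2   7.7]
top0 145 (array([559.19006348,  77.18481445]), 70.03800201416016, 56.30079650878906, 37.09191131591797) [43.2  3.6]
top3 125 (array([474.07751465,   3.617759
[... 752 characters left out ...]
38.37153244018555) [46.4  3.8]
top3 135 (array([510.77166748, 123.34375763]), 249.7787322998047, 104.91035461425781, 0.4799981117248535) [32.5 69.7]
top3 145 (array([471.75582886,   3.90600586]), 68.39151000976562, 61.799034118652344, 123.5307846069336) [-70.7  -2.1]
top3 145 (array([459.30462646, 131.81869507]), 146.9613494873047, 87.09877014160156, 0.4799984097480774) [ -3.5 107.5]
top3 145 (array([550.01171875,  71.31202698]), 65.79881286621094, 53.764888763427734, 36.89290237426758) [32.4  4.5]
grip top corners [[270.2 201.7]
 [275.2 199.7]
 [259.  191.6]
 [263.9 189.7]]
side blue hull (263, 193, 11, 23) [[263, 193], [271, 204], [268, 210], [272, 211], [272, 215], [270, 206], [273, 200]]
```

The grip (-16.8) and module (about 30 after allowing for occlusion by the grip) agree with a home position within measurement error. The pusher stopped at 75.3 - 11 ≈ 64 mm, against 65 mm expected. Next I'll move above the grip with the jaws turned along carrier x.

Request:
{"method": "play_rows", "body": {
  "travel": [
    [-1.65, -1.55, 0],
    [-1.65, -1.55, 0],
    [-1.65, -1.55, 0],
    [-1.65, -1.55, 0],
    [-1.65, -1.55, 0],
    [-1.65, -1.55, 0],
    [-1.65, -1.55, 0],
    [-1.65, -1.55, 0],
    [-1.6, -1.5, 0],
    [-1.4, -1.4, 0],
    [0, 0, 0]
  ],
  "rotation": [
    [0, 0, -0.109],
    [0, 0, -0.109],
    [0, 0, -0.109],
    [0, 0, -0.109],
    [0, 0, -0.109],
    [0, 0, -0.109],
    [0, 0, -0.109],
    [0, 0, -0.109],
    [0, 0, -0.109],
    [0, 0, -0.109],
    [0, 0, 0]
  ],
  "claw": [8.5, 8.5, 8.5, 8.5, 8.5, 8.5, 8.5, 8.5, 8.5, 8.5, 8.5]
}}

```text
time_s: 5.63
position: [0.4927, 0.0227, 0.2252]
tool_rot: [[-0.009, 0.818, 0.575], [0.013, 0.575, -0.818], [-1.0, 0.0, -0.015]]
ft_force: [0.6, 0.5, 0.3]
grip_width: 0.0852
```

```bash
python3 -c "
from h import *
s=st();t=C-U*.016+V*.001;print('to go cm',(t-s['position'][:2])*100)"
```

```text
t 5.63 pos [492.7  22.7 225.2] carrier xy -42.6 0.3 jaw ang 35.07 x axis [-0.0088  0.0128 -0.9999] F [0.62 0.54 0.28] T [-0.006 -0.014  0.014] w 85.2
to go cm [2.08004729 1.66293191]
```

Request:
{"method": "play_rows", "body": {
  "travel": [
    [1.2, 0.95, 0],
    [0.9, 0.7, 0],
    [0, 0, 0],
    [0, 0, 0]
  ],
  "rotation": [
    [-0.013, -0.009, 0.036],
    [0, 0, 0],
    [0, 0, 0],
    [0, 0, 0]
  ],
  "claw": [8.5, 8.5, 8.5, 8.5]
}}

```text
time_s: 5.97
position: [0.5142, 0.0397, 0.2258]
tool_rot: [[0.001, 0.792, 0.61], [-0.002, 0.61, -0.792], [-1.0, -0.0, 0.002]]
ft_force: [-0.0, -0.1, -0.2]
grip_width: 0.0848
```

```bash
python3 -c "
from h import *
s=st();t=C-U*.016+V*.001;print('to go cm',(t-s['position'][:2])*100)"
```

```text
t 5.97 pos [514.2  39.7 225.8] carrier xy -15.3 0.9 jaw ang 37.61 x axis [ 9.0e-04 -1.9e-03 -1.0e+00] F [-0.03 -0.13 -0.22] T [-0.019 -0.014 -0.049] w 84.8
to go cm [-0.06583292 -0.03182369]
```

Request:
{"method": "play_rows", "body": {
  "travel": [
    [0, 0, -2.5],
    [0, 0, -2.5],
    [0, 0, -2.5],
    [0, 0, -2],
    [0, 0, -1],
    [0, 0, 0],
    [0, 0, 0]
  ],
  "rotation": [
    [0, 0, -0.009],
    [0, 0, 0],
    [0, 0, 0],
    [0, 0, 0],
    [0, 0, 0],
    [0, 0, 0],
    [0, 0, 0]
  ],
  "claw": [8.5, 8.5, 8.5, 8.5, 8.5, 8.5, 8.5]
}}

```text
time_s: 6.55
position: [0.5161, 0.0432, 0.1158]
tool_rot: [[0.002, 0.79, 0.613], [-0.002, 0.613, -0.79], [-1.0, 0.0, 0.003]]
ft_force: [0.6, -0.2, 0.7]
grip_width: 0.0849
```

```bash
python3 -c "
from h import *
s=st();t=C-U*.016+V*.001;print('to go cm',(t-s['position'][:2])*100, 10.1-s['position'][2]*100)
im=env.get_image('side')[150:290,190:340];cv2.imwrite('pics/s4.png',cv2.resize(im,None,fx=4,fy=4,interpolation=2)[:,:,::-1])"
```

```text
t 6.55 pos [516.1  43.2 115.8] carrier xy -11.7 2.6 jaw ang 37.83 x axis [ 0.0018 -0.0021 -1.    ] F [ 0.59 -0.15  0.73] T [-0.02   0.012 -0.007] w 84.9
to go cm [-0.25155642 -0.385037  ] -1.4824435970366654
```

View pics/s4.png

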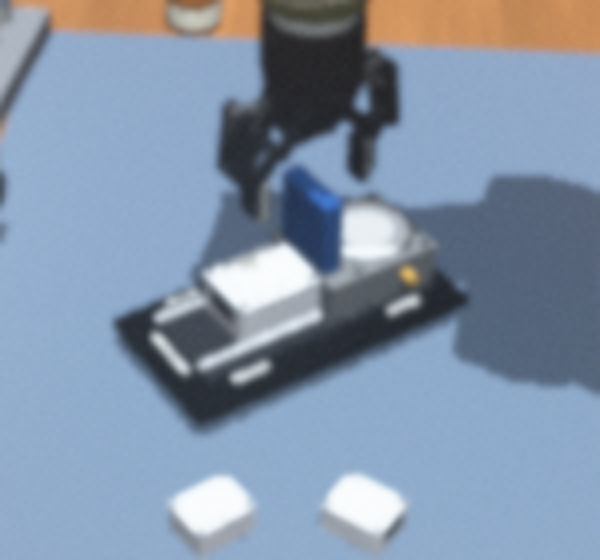

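The fingers straddle the blue grip, with tips at (257,215) and (360,175), and the module looks flush. I'll correct the offset and lower.

Request:
{"method": "play_rows", "body": {
  "travel": [
    [-0.25, -0.38, -1.0],
    [0, 0, -0.5],
    [0, 0, 0],
    [0, 0, 0]
  ],
  "rotation": [
    [0, 0, -0.012],
    [0, 0, 0],
    [0, 0, 0],
    [0, 0, 0]
  ],
  "claw": [8.5, 8.5, 8.5, 8.5]
}}

```text
time_s: 6.93
position: [0.5157, 0.0397, 0.1037]
tool_rot: [[0.008, 0.796, 0.605], [-0.003, 0.605, -0.796], [-1.0, 0.005, 0.007]]
ft_force: [0.1, 0.2, 0.1]
grip_width: 0.0853
```

```bash
python3 -c "
from h import *
s=st();t=C-U*.016+V*.001;print('to go cm',(t-s['position'][:2])*100, 10.1-s['position'][2]*100)"
```

```text
t 6.93 pos [515.7  39.7 103.7] carrier xy -14.0 -0.1 jaw ang 37.26 x axis [ 0.0081 -0.003  -1.    ] F [0.06 0.19 0.12] T [-0.01  -0.017  0.026] w 85.3
to go cm [-0.21986573 -0.0338201 ] -0.2704494680638003
```

Request:
{"method": "play_rows", "body": {
  "travel": [
    [-0.15, -0.1, -0.2],
    [0, 0, 0],
    [0, 0, 0],
    [0, 0, 0],
    [0, 0, 0],
    [0, 0, 0],
    [0, 0, 0],
    [0, 0, 0],
    [0, 0, 0]
  ],
  "rotation": [
    [0.003, 0.008, 0],
    [0, 0, 0],
    [0, 0, 0],
    [0, 0, 0],
    [0, 0, 0],
    [0, 0, 0],
    [0, 0, 0],
    [0, 0, 0],
    [0, 0, 0]
  ],
  "claw": [6, 5, 4, 3.4, 2.9, 2.5, 2.2, 1.9, 1.5],
  "squeeze": 70
}}

```text
time_s: 7.68
position: [0.5151, 0.0386, 0.1041]
tool_rot: [[0.003, 0.795, 0.606], [-0.001, 0.606, -0.795], [-1.0, 0.002, 0.002]]
ft_force: [-0.5, -0.4, 2.9]
grip_width: 0.0171
```

```bash
python3 -c "
from h import *
s=st()"
```

```text
t 7.68 pos [515.1  38.6 104.1] carrier xy -15.2 -0.6 jaw ang 37.32 x axis [ 2.9e-03 -7.0e-04 -1.0e+00] F [-0.48 -0.41  2.88] T [-0.121  0.255 -0.083] w 17.1
```

Request:
{"method": "play_rows", "body": {
  "travel": [
    [0, 0, 0],
    [0, 0, 0],
    [0, 0, 0.4],
    [0, 0, 0.5],
    [0, 0, 0.5],
    [0, 0, 0.5],
    [0, 0, 0]
  ],
  "rotation": [
    [0, 0, 0],
    [0, 0, 0],
    [0, 0, 0],
    [0, 0, 0],
    [0, 0, 0],
    [0, 0, 0],
    [0, 0, 0]
  ],
  "claw": [1.0, 1.0, 1.0, 1.0, 1.0, 1.0, 1.0],
  "squeeze": 90
}}

```text
time_s: 8.27
position: [0.513, 0.0392, 0.1219]
tool_rot: [[-0.005, 0.795, 0.606], [0.001, 0.606, -0.795], [-1.0, -0.003, -0.004]]
ft_force: [0.3, 0.1, -8.4]
grip_width: 0.0169
```

```bash
python3 -c "
from h import *
s=st()
im=env.get_image('side')[150:290,190:340];cv2.imwrite('pics/s5.png',cv2.resize(im,None,fx=4,fy=4,interpolation=2)[:,:,::-1])"
```

```text
t 8.27 pos [513.   39.2 121.9] carrier xy -16.5 1.2 jaw ang 37.33 x axis [-0.0047  0.0011 -1.    ] F [ 0.3   0.14 -8.36] T [-0.057 -0.042  0.064] w 16.9
```

View pics/s5.png

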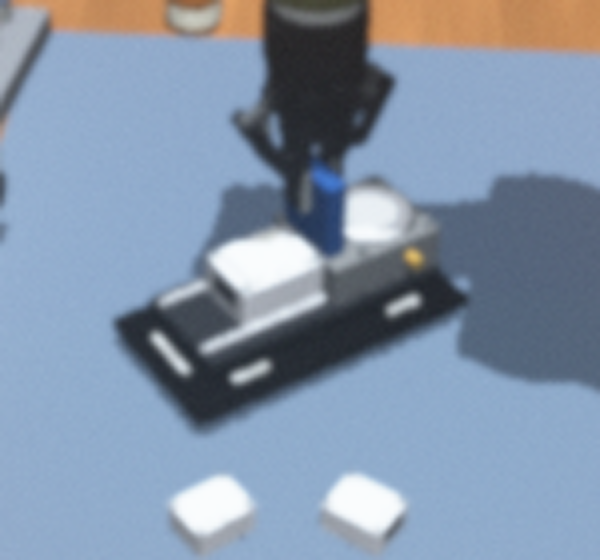

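The carrier is off its seat, with 8.4 N of weight, almost no moment, and the module still against the chamber. I'll carry on lifting.

Request:
{"method": "play_rows", "body": {
  "travel": [
    [0, 0, 0.6],
    [0, 0, 0.7],
    [0, 0, 0.8],
    [0, 0, 0.8],
    [0, 0, 0.8],
    [0, 0, 0.8],
    [0, 0, 0.8],
    [0, 0, 0.7],
    [0, 0, 0.5],
    [0, 0, 0.3],
    [0, 0, 0]
  ],
  "rotation": [
    [0, -0.004, 0],
    [0, 0, 0],
    [0, 0, 0],
    [0, 0, 0],
    [0, 0, 0],
    [0, 0, 0],
    [0, 0, 0],
    [0, 0, 0],
    [0, 0, 0],
    [0, 0, 0],
    [0, 0, 0]
  ],
  "claw": [1.0, 1.0, 1.0, 1.0, 1.0, 1.0, 1.0, 1.0, 1.0, 1.0, 1.0]
}}

```text
time_s: 9.23
position: [0.5121, 0.0393, 0.1976]
tool_rot: [[-0.0, 0.795, 0.606], [0.001, 0.606, -0.795], [-1.0, 0.0, -0.001]]
ft_force: [-0.3, -0.3, -8.5]
grip_width: 0.0166
```

```bash
python3 -c "
from h import *
s=st()"
```

```text
t 9.23 pos [512.1  39.3 197.6] carrier xy -17.2 1.8 jaw ang 37.33 x axis [-3.e-04  1.e-03 -1.e+00] F [-0.35 -0.27 -8.49] T [-0.002  0.065 -0.048] w 16.6
```

Request:
{"method": "play_rows", "body": {
  "travel": [
    [0, 0, 0.4],
    [0, 0, 0.25],
    [0, 0, 0],
    [0, 0, 0]
  ],
  "rotation": [
    [0, 0, 0],
    [0, 0, 0],
    [0, 0, 0],
    [0, 0, 0]
  ],
  "claw": [1.0, 1.0, 1.0, 1.0]
}}

```text
time_s: 9.57
position: [0.5117, 0.0393, 0.2039]
tool_rot: [[-0.002, 0.795, 0.606], [0.001, 0.606, -0.795], [-1.0, -0.001, -0.002]]
ft_force: [-0.5, 0.3, -8.8]
grip_width: 0.0167
```

```bash
python3 -c "
from h import *
s=st()
a=env.get_image('side');b=env.get_image('top');cv2.imwrite('pics/side6.png',a[:,:,::-1])
R=lambda i:cv2.resize(i,None,fx=4,fy=4,interpolation=2)[:,:,::-1]
cv2.imwrite('pics/s6.png',R(a[130:270,190:340]));cv2.imwrite('pics/t6.png',b[:,:,::-1])"
```

```text
t 9.57 pos [511.7  39.3 203.9] carrier xy -17.5 2.1 jaw ang 37.33 x axis [-0.0023  0.0013 -1.    ] F [-0.45  0.25 -8.84] T [-0.051  0.024 -0.008] w 16.7
```

View pics/s6.png

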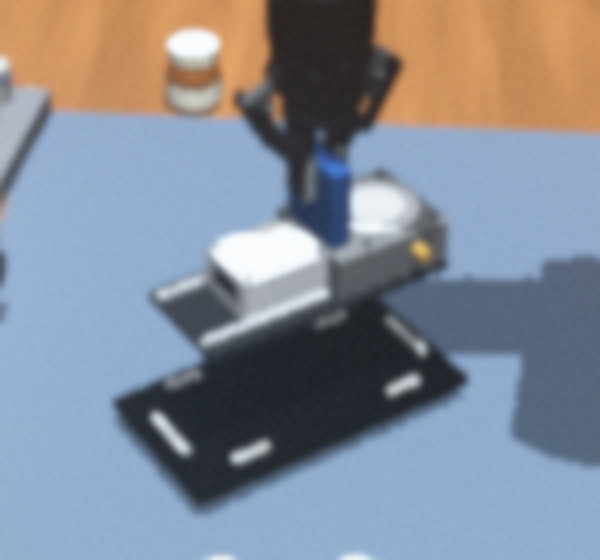

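View pics/t6.png

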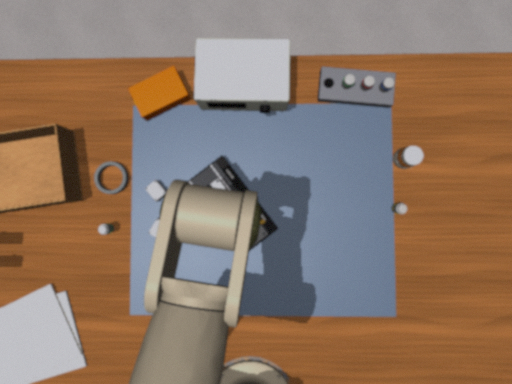

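The carrier is in the air about 100 mm up, with the module flush at (328,270) and the other objects where they were. I'll hold for over 2 s.

Request:
{"method": "play_rows", "body": {
  "travel": [
    [0, 0, 0],
    [0, 0, 0],
    [0, 0, 0],
    [0, 0, 0],
    [0, 0, 0],
    [0, 0, 0],
    [0, 0, 0],
    [0, 0, 0],
    [0, 0, 0],
    [0, 0, 0],
    [0, 0, 0],
    [0, 0, 0]
  ],
  "rotation": [
    [0, 0, 0],
    [0, 0, 0],
    [0, 0, 0],
    [0, 0, 0],
    [0, 0, 0],
    [0, 0, 0],
    [0, 0, 0],
    [0, 0, 0],
    [0, 0, 0],
    [0, 0, 0],
    [0, 0, 0],
    [0, 0, 0]
  ],
  "claw": [1, 1, 1, 1, 1, 1, 1, 1, 1, 1, 1, 1]
}}

```text
time_s: 10.67
position: [0.5114, 0.0394, 0.2031]
tool_rot: [[-0.004, 0.795, 0.606], [0.002, 0.606, -0.795], [-1.0, -0.002, -0.004]]
ft_force: [0.3, 0.1, -7.4]
grip_width: 0.0166
```

```bash
python3 -c "
from h import *
s=st()
q=s['position'][:2]+U*.0155
P=[np.r_[q+U*x/1000+V*y/1000,z] for x,y,z in((105,31.5,.141),(-5,31.5,.141),(-105,42,.172),(-5,42,.172),(105,45,.128),(105,-45,.128))]
print(((proj('side',P)-[190,130])*4).round(0).tolist())"
```

```text
t 10.67 pos [511.4  39.4 203.1] carrier xy -17.7 2.3 jaw ang 37.33 x axis [-0.0039  0.0015 -1.    ] F [ 0.27  0.09 -7.41] T [-0.044 -0.03   0.06 ] w 16.6
[[196.0, 337.0], [325.0, 286.0], [445.0, 215.0], [335.0, 258.0], [207.0, 362.0], [143.0, 296.0]]
```

Request:
{"method": "play_rows", "body": {
  "travel": [
    [0, 0, 0],
    [0, 0, 0],
    [0, 0, 0],
    [0, 0, 0],
    [0, 0, 0],
    [0, 0, 0],
    [0, 0, 0],
    [0, 0, 0],
    [0, 0, 0],
    [0, 0, 0],
    [0, 0, 0],
    [0, 0, 0]
  ],
  "rotation": [
    [0, 0, 0],
    [0, 0, 0],
    [0, 0, 0],
    [0, 0, 0],
    [0, 0, 0],
    [0, 0, 0],
    [0, 0, 0],
    [0, 0, 0],
    [0, 0, 0],
    [0, 0, 0],
    [0, 0, 0],
    [0, 0, 0]
  ],
  "claw": [1, 1, 1, 1, 1, 1, 1, 1, 1, 1, 1, 1]
}}

```text
time_s: 11.67
position: [0.5114, 0.0394, 0.2031]
tool_rot: [[-0.004, 0.795, 0.606], [0.002, 0.606, -0.795], [-1.0, -0.002, -0.004]]
ft_force: [-0.0, 0.6, -7.3]
grip_width: 0.0166
```

Request:
{"method": "play_rows", "body": {
  "travel": [
    [0, 0, 0],
    [0, 0, 0],
    [0, 0, 0],
    [0, 0, 0],
    [0, 0, 0],
    [0, 0, 0]
  ],
  "rotation": [
    [0, 0, 0],
    [0, 0, 0],
    [0, 0, 0],
    [0, 0, 0],
    [0, 0, 0],
    [0, 0, 0]
  ],
  "claw": [1, 1, 1, 1, 1, 1]
}}

```text
time_s: 12.17
position: [0.5114, 0.0394, 0.2031]
tool_rot: [[-0.004, 0.795, 0.606], [0.002, 0.606, -0.795], [-1.0, -0.002, -0.004]]
ft_force: [0.2, 0.1, -8.8]
grip_width: 0.0169
```

```bash
python3 -c "
from h import *
s=st()
a=env.get_image('side')
cv2.imwrite('pics/s7.png',cv2.resize(a[155:225,215:315],None,fx=7,fy=7,interpolation=2)[:,:,::-1])"
```

```text
t 12.17 pos [511.4  39.4 203.1] carrier xy -17.7 2.3 jaw ang 37.33 x axis [-0.0039  0.0016 -1.    ] F [ 0.17  0.11 -8.84] T [0.011 0.027 0.039] w 16.9
```

View pics/s7.png

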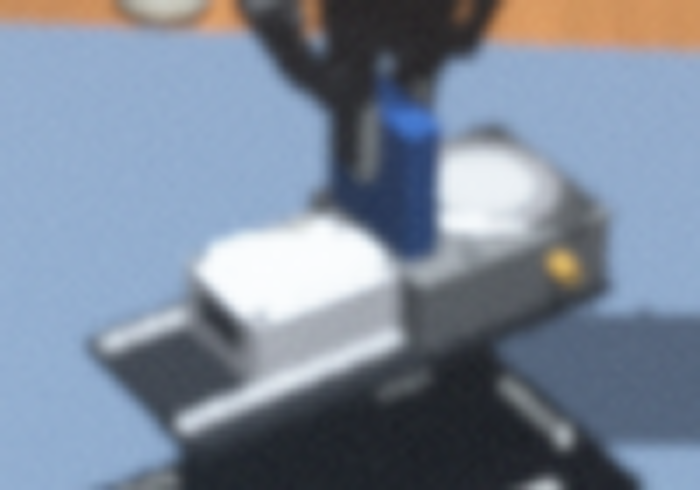

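The module meets the chamber at about (405,300) with no gap, the carrier is level, and the hold was still. I'm handing the job in.

```bash
python3 -c "
from rig import env
print(env.close_job())"
```

```text
the job is handed in; nothing more can be done
None
```

I slid the module along its rails until it stopped hard against the chamber. I then gripped the carrier by its blue grip, lifted it straight up and held it about 2.5 s before handing in, still in the air. The simulator gave no verdict.

- **Module flush:** the push met a hard stop at about 17 N. Images after the push and during the hold show no gap. The module position from the top view read a few mm off home, which I put down to the grip partly hiding it.
- **Height:** the lift measured 99 mm at the tool, so the underside is about 10 cm above the cradle top. I did not measure the underside separately in the images.
- **Level and still:** tool tilt during the hold was about 0.2°. The carrier's rail slope in the image was within about 1° of the level prediction. The tool drifted about 1 mm early in the hold, then its position did not change for the last 1.5 s.
- **Load and surroundings:** the wrist force was a steady 7–9 N with almost no moment. The other objects on the bench looked unmoved in the pictures after the lift; the arm hid one of the two small look-alike boxes in the top view.
- **Time:** the clock read about 12 s at hand-in, against the 48 s limit.

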